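# Start a dry-block heater: lid shut, selector on the third click, start

### The job

Get the dry-block heater running: first push its clear lid fully shut, then turn the black selector clockwise to its third click, counted from its anticlockwise end position (which is off, zero clicks), and then press the green start bar right down and let it go. Leave the bottle, flask and beaker beside it undisturbed.

Things in the scene. Friction and masses are not known exactly. Their poses are not given: they have to be found in the camera images.
- heater: white dry-block heater fixed to the bench, 200 (x) x 360 (y) x 80 mm high; origin at the centre of its underside, on the bench; its x axis points from its front (the robot's side) to its back, y to its left, z up. Its flat deck is 80 mm up. On the right half (-y) of the deck are the controls, on the left half (+y) the heating block with vials under the lid.
- lid (a joint): hinge of the clear plastic lid, rad: 0 = fully shut, grows as it opens (start 0.45 to 0.85). The stiff hinge keeps the lid wherever it is left; about 4 N down, 60 mm in front of the hinge, moves it.
- lid_hinge (a point): middle of the lid's hinge line, at the back of the heater; fixed to the heater, its axes are the heater's, the hinge line runs along y. The lid is a hood 172 mm long (from the hinge towards the heater's front), 158 mm wide, whose flat top lies 30 mm above the hinge line when shut; a 3 mm blue strap lies on the top over the 25 mm next to the hinge.
- lid_front (a point): middle of the lid's front top edge, moves with the lid: 172 mm from the hinge line along the lid and 30 mm square off it. A blue finger tab sticks out 12 mm in front of it.
- selector (a joint): angle of the selector, rad, grows clockwise seen from above. Six click positions (detents) at 0, 0.628, 1.257, 1.885, 2.513 and 3.142 (36 degrees apart), end stops just beyond the first and last; 0 is off, the third click is 1.885; at 0 its pointer is along the heater's +y (left), at 1.571 along +x (back). It starts anywhere from 0 to 1.32, perhaps hung between two clicks until it is first touched.
- selector_axis (a point): point on the selector's vertical axis, 104 mm above the bench, at half the height of the pointer fin; fixed to the heater. Turning takes up to about 0.3 N m (6 N pushed at 50 mm from the axis); past half-way between two clicks it snaps on into the next, and let go it settles in the nearest.
- selector_tip (a point): point in the selector's black pointer fin, 60 mm from the axis at half its height. The fin is 14 mm thick, reaches from the round hub (44 mm across) to 66 mm from the axis, and stands from 8 mm to 40 mm above the deck; a white line runs along its top.
- start_bar (a joint): travel of the green start bar, m: 0 = up, 0.007 = right down; a spring (1.5 N at first, 5 N right down) brings it back up.
- start_bar_top (a point): centre of the top face of the green start bar (26 x 78 mm, its long side along the heater's y), 15 mm above the deck when up, at the front of the controls.
- white_bottle: bystander: white plastic bottle with red cap, 60 mm across, 118 mm high, loose, right of the heater; origin at the centre of its underside
- flask: bystander: stoppered conical glass flask, 64 mm across, 121 mm high, loose, left of the heater; origin at the centre of its underside
- beaker: bystander: glass beaker, 59 mm across, 67 mm high, loose, left of the heater; origin at the centre of its underside

How it is judged:
By the outcome, as a careful person would: the job done as asked, in the order asked, and still so for the second after the job is handed in, with the robot touching nothing.
It also fails if it takes over 51 s, if anything falls off the work surface, if the arm or the gripper's body presses on something with over 40 N, if the wrist force passes 120 N, or if a joint passes its speed limit or range.

### The arm

A 6-joint arm with a two-finger parallel gripper is mounted at the origin on a cart in front of the work surface, level with it; the furniture and walls round the work are solid. World frame = base frame: x ahead of the robot, y to its left, z up, the work surface at z = 0. Lengths are in m, angles in rad, forces in N, time in s.
With the tool pointing down it reaches from about 0.3 to 0.875 m from the base axis. Payload 6.4 kg.
Tool frame: the origin (TCP) lies on the centre line of the jaws, within the pads' length; the fingertips stand 19 mm ahead of it and the grasp point (between the pads) is the TCP; y points along the fingers, x is the direction in which the jaws open and shut, and the axes are right-handed (so a half turn about y gives the same grasp; the last joint's range is limited). The gripper opens to 85 mm and grips with 20 to 120 N. Pads are 22 mm wide; open, the fingers measure 114 mm over their backs; the gripper's body (76 mm by 85 mm) begins 54 mm behind the grasp point. The pads swing forward as they close: fully open they stand 13 mm farther back than shut.
Start: joints at [1.001, 0.181, 1.607, -0, 1.354, -0.206], TCP at [0.205, 0.537, 0.25] pointing down, gripper open.
Joint ranges: [-2.99, 2.99], [-0.89, 2.07], [0.3, 2.58], [-1.14, 4.28], [0, 2.63], [-3.12, 3.12]. Speed limits (rad/s): [2.57, 2.57, 3.01, 3.14, 3.14, 3.14].

### API

Orientations are given as a unit quaternion [x, y, z, w].
In Python, from cell import r, sensors, get_image, get_calibration, find_in, masks_of, pinpoint gives the robot as it stands. Calls block until the motion is done:
- r.movep(position, orientation): joint-space move of the TCP to a pose.
- r.move_l(position, attitude=None, velocity=0.15): straight line of the TCP; attitude=None keeps the orientation; velocity is the mean speed in m/s.
- r.goto_joints(angles): joint-space move.
- r.set_gripper(opening): opening from 0.0 (shut) to 1.0 (fully open); the grip force is fixed at half the most; returns when the fingers have stopped.
- r.wait(seconds).
- r.inverse_kinematics(position, orientation): joint angles nearest the present ones, or None.
- sensors.sense(): the state.
- get_image(name): name is "scene" or "side" or "wrist"; returns the picture (400x640x3 uint8, blue, green, red); there is no depth.
- get_calibration(name): a dict with "fx", "fy", "cx", "cy" (pixels), "R" (3x3) and "t" (3): a world point X has camera coordinates R X + t. Camera axes: x right, y down, z forward; pixel columns grow to the right and rows downward; lengths in m; the calibration is good to about 2 mm. A picture is of the moment at which its call begins: read the wrist's pose just before it. get_calibration takes no time and is no camera call; for the wrist camera it gives the pose at the moment of the call.
A pose or a line that the arm cannot do raises r.MotionError and nothing moves.
- r.close_job(): hands the job in, once; it reports no verdict.
Trained networks look in the newest picture that a camera, given by its name, has taken for a name from the list of things; names that differ only in an ending like _2 or _b are one class to them, and where a whole thing is asked for, a point or a joint stands for the part that bears it (a point fixed in the world has none). Each returns a list of dicts, best first, with "score" (0 to 1); they miss things now and then, are a little off and sometimes report something else, mostly with a low value. They report only what shows in the picture. A call takes as long as a camera call.
- find_in(camera, thing): "position" ([x, y, z] in m, in world coordinates, good to about 4 mm: the middle of the surface that is visible of it).
- masks_of(camera, thing): "pixels" (400x640 bool, what is visible of it).
- pinpoint(camera, thing): "position" ([x, y, z] in m, in world coordinates, good to about 4 mm: a listed point, or the origin of a listed thing).
The state is a dict: "time": time; "qpos": joint angles; "dq": joint speeds; "joint_torque": joint torques, N m; "eef_pos": TCP position; "tool_rot": TCP orientation; "contact_force": force on the tool from outside, world axes, zero at the start; "wrist_torque": the same for the moment, N m; "opening": opening from 0.0 (shut) to 1.0 (fully open).
Only numpy, scipy, OpenCV 4.12 (cv2) and the standard library are available. Lean on these libraries where they do the work, as an engineer would, in place of code of your own. Each camera call takes 0.05 s, during which the arm holds its last target.

## Working session

There is one attempt and no reset: what is moved stays moved. The work goes in short steps, each a Python script; the robot and the scene stay as the last script left them, time stands still between calls to the robot, and variables do not carry over. Pictures are saved under pics/ and viewed, and the job is handed in when it is done.

```bash
ls; mkdir -p pics
python3 - <<'E'
from cell import *
import cv2
s=sensors.sense(); print({k:s[k] for k in ('time','qpos','eef_pos','tool_rot','opening')})
for c in ('scene','side'):
    im=get_image(c); cv2.imwrite(f'pics/{c}0.png',im)
    for t in ('lid_hinge','lid_front','selector_axis','selector_tip','start_bar_top','heater','white_bottle','flask','beaker'):
        try:
            print(c,t,[(round(d['score'],2),[round(float(v),3) for v in d['position']]) for d in pinpoint(c,t)[:2]])
        except Exception as e: print(c,t,e)
print(sensors.sense()['time'])
E
```

```text
pics
{'time': 0.0, 'qpos': array([ 1.00068460e+00,  1.81522393e-01,  1.60798404e+00, -3.23851581e-06,
        1.35381565e+00, -2.06302343e-01]), 'eef_pos': array([0.2043097 , 0.53693024, 0.2494062 ]), 'tool_rot': array([ 0.58243924,  0.40073551, -0.40186234, -0.58196412]), 'opening': 1.0009749715684555}
scene lid_hinge [(0.74, [0.636, 0.12, 0.081])]
scene lid_front [(0.93, [0.508, 0.126, 0.204])]
scene selector_axis [(0.6, [0.544, -0.064, 0.106])]
scene selector_tip [(0.59, [0.545, -0.006, 0.107])]
scene start_bar_top [(0.54, [0.469, -0.057, 0.093])]
scene heater [(0.67, [0.539, 0.031, 0.001]), (0.6, [0.51, 0.125, 0.202])]
scene white_bottle [(0.76, [0.511, -0.221, -0.004])]
scene flask [(0.51, [0.627, 0.273, 0.001])]
scene beaker [(0.67, [0.512, 0.296, 0.0])]
side lid_hinge [(0.92, [0.637, 0.115, 0.079])]
side lid_front [(0.81, [0.509, 0.126, 0.202])]
side selector_axis [(0.94, [0.545, -0.064, 0.099])]
side selector_tip []
side start_bar_top [(0.59, [0.467, -0.06, 0.096])]
side heater [(0.95, [0.541, 0.033, 0.002]), (0.53, [0.51, 0.124, 0.204])]
side white_bottle [(0.52, [0.622, 0.275, 0.002])]
side flask [(0.66, [0.625, 0.273, 0.002])]
side beaker []
1.0
```

View pics/scene0.png

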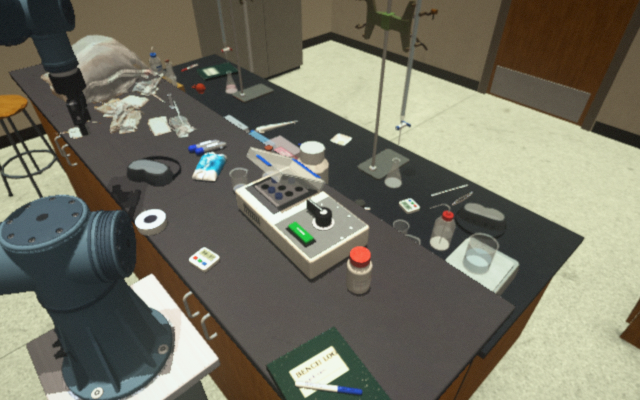

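View pics/side0.png

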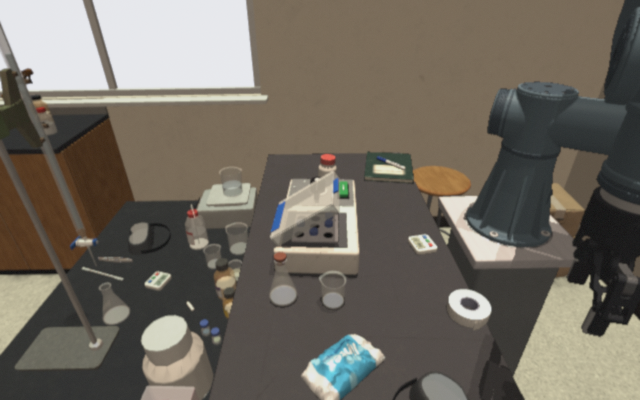

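Run:
```python
import cv2
im=cv2.imread('pics/scene0.png')[130:300,220:390]; cv2.imwrite('pics/scene0c.png',cv2.resize(im,None,fx=3.5,fy=3.5,interpolation=cv2.INTER_CUBIC))
im=cv2.imread('pics/side0.png')[140:310,240:410]; cv2.imwrite('pics/side0c.png',cv2.resize(im,None,fx=3.5,fy=3.5,interpolation=cv2.INTER_CUBIC))
```

```text
(no output)
```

View pics/scene0c.png

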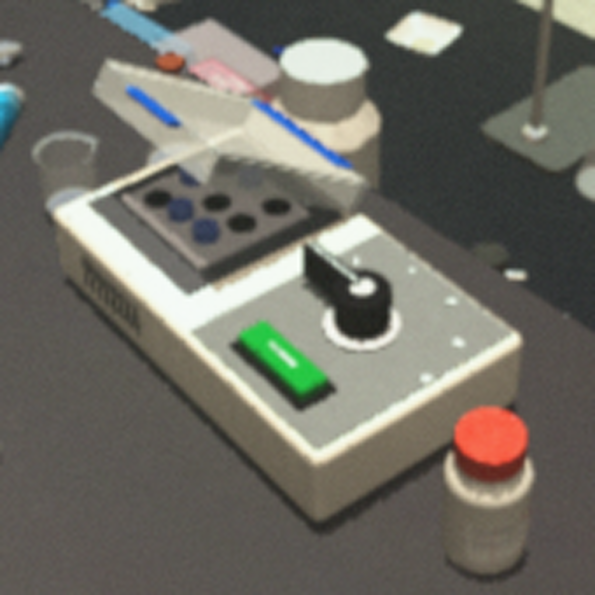

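View pics/side0c.png

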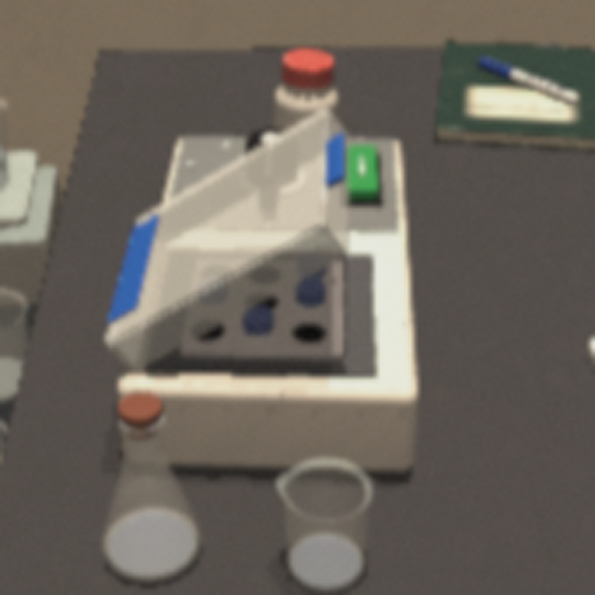

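```bash
cat > h.py <<'E'
import numpy as np
from cell import *
def ray(c,uv,z):
    k=get_calibration(c);R=np.array(k['R']);t=np.array(k['t'])
    C=-R.T@t; d=R.T@np.array([(uv[0]-k['cx'])/k['fx'],(uv[1]-k['cy'])/k['fy'],1])
    return C+d*(z-C[2])/d[2]
E
python3 - <<'E'
from h import *
s=lambda p:(220+p[0]/3.5,130+p[1]/3.5)
d=lambda p:(240+p[0]/3.5,140+p[1]/3.5)
for n,p,z in [('FR',(318,458),.08),('BR',(521,338),.08),('FL',(57,212),.08),('tip',(310,243),.12),('hub',(362,287),.12),('d1',(356,260),.08),('d2',(412,270),.08),('d3',(452,301),.08),('d4',(458,342),.08),('d5',(426,378),.08)]:
    print(n,ray('scene',s(p),z).round(3))
for n,p,z in [('FL',(416,390),.08),('FR',(402,140),.08),('BR',(180,138),.08),('BL',(120,388),.08)]:
    print(n,ray('side',d(p),z).round(3))
E
```

```text
FR [ 0.43  -0.143  0.08 ]
BR [ 0.619 -0.157  0.08 ]
FL [0.452 0.202 0.08 ]
tip [ 0.546 -0.006  0.12 ]
hub [ 0.541 -0.069  0.12 ]
d1 [ 0.59  -0.009  0.08 ]
d2 [ 0.614 -0.048  0.08 ]
d3 [ 0.611 -0.094  0.08 ]
d4 [ 0.582 -0.128  0.08 ]
d5 [ 0.538 -0.139  0.08 ]
FL [0.453 0.214 0.08 ]
FR [ 0.427 -0.132  0.08 ]
BR [ 0.623 -0.143  0.08 ]
BL [0.646 0.206 0.08 ]
```

```bash
cat >> h.py <<'E'
from scipy.spatial.transform import Rotation as Ro
def down(a):
    z=np.array([np.cos(a),np.sin(a),0]);y=np.array([0,0,-1.]);x=np.cross(y,z)
    return Ro.from_matrix(np.array([x,y,z]).T).as_quat()
YAW=-0.07
HX=np.array([np.cos(YAW),np.sin(YAW),0]);HY=np.array([-np.sin(YAW),np.cos(YAW),0]);Z=np.array([0,0,1.])
HINGE=np.array([.6365,.1175,.080]); AX=np.array([.544,-.065,.104]); BAR=np.array([.468,-.0585,.095])
def lidp(s,th,off=0.0):  # point on lid top
    return HINGE+HX*(-s*np.cos(th)+(.03+off)*np.sin(th))+Z*(s*np.sin(th)+(.03+off)*np.cos(th))
def fin(phi,r=.048,off=.018,z=.117):
    p=AX+HX*(r*np.sin(phi)-off*np.cos(phi))+HY*(r*np.cos(phi)+off*np.sin(phi)); p[2]=z; return p
def fang(phi,k=0): # tool z angle along push direction
    return np.arctan2(-np.sin(phi),np.cos(phi))+YAW+k*np.pi
E
python3 - <<'E'
from h import *
s=sensors.sense(); M=Ro.from_quat(s['tool_rot']).as_matrix(); print(M.round(2))
f=lambda j:None if j is None else np.round(j,2)
for k in (0,1):
  for th in (.6,.0): print('lid',k,f(r.inverse_kinematics(lidp(.14,th)+Z*.02,down(YAW+k*np.pi))))
  for ph in (-.2,.5,1,1.5,1.9): print(k,ph,f(r.inverse_kinematics(fin(ph),down(fang(ph,k)))))
for a in (0,np.pi/2,-np.pi/2,np.pi):  print('bar',f(r.inverse_kinematics(BAR+Z*.02,down(a+YAW))), 'lid',f(r.inverse_kinematics(lidp(.14,.6)+Z*.02,down(YAW+a))))
print(get_calibration('wrist'))
E
```

```text
[[ 0.36  0.   -0.93]
 [ 0.93 -0.    0.36]
 [ 0.   -1.   -0.  ]]
lid 0 [ 0.01  0.18  1.71 -0.    1.26  1.65]
lid 0 [ 0.02  0.19  1.86 -0.    1.09  1.66]
0 -0.2 [-0.27  0.23  1.85 -0.    1.07  1.17]
0 0.5 [-0.24  0.29  1.76 -0.    1.09  1.9 ]
0 1 [-0.25  0.34  1.7  -0.    1.1   2.39]
0 1.5 [-0.28  0.37  1.66  0.    1.11  2.86]
0 1.9 [-0.31  0.38  1.65 -0.    1.11 -3.05]
lid 1 [ 0.01  0.18  1.71 -0.    1.26 -1.49]
lid 1 [ 0.02  0.19  1.86 -0.    1.09 -1.48]
1 -0.2 [-0.27  0.23  1.85 -0.    1.07 -1.97]
1 0.5 [-0.24  0.29  1.76 -0.    1.09 -1.24]
1 1 [-0.25  0.34  1.7  -0.    1.1  -0.75]
1 1.5 [-0.28  0.37  1.66 -0.    1.11 -0.28]
1 1.9 [-0.31  0.38  1.65 -0.    1.11  0.09]
bar [-0.38  0.13  1.97 -0.    1.04  1.26] lid [ 0.01  0.18  1.71 -0.    1.26  1.65]
bar [-0.38  0.13  1.97 -0.    1.04 -0.31] lid [ 0.01  0.18  1.71 -0.    1.26  0.08]
bar [-0.38  0.13  1.97 -0.    1.04  2.83] lid [ 0.01  0.18  1.71 -0.    1.26 -3.06]
bar [-0.38  0.13  1.97 -0.    1.04 -1.88] lid [ 0.01  0.18  1.71 -0.    1.26 -1.49]
{'fx': 286.2411960675457, 'fy': 286.2411960675457, 'cx': 320.7062834479062, 'cy': 205.04857223039508, 'R': array([[ 0.35500119,  0.93486475,  0.0014347 ],
       [ 0.89780911, -0.34135686,  0.27823425],
       [ 0.26060114, -0.0974854 , -0.96051218]]), 't': array([-0.57592209, -0.03606618,  0.37924952])}
```

Run:
```python
from h import *
import cv2
r.movep([.3,.40,.33],down(YAW+np.pi)) if 0 else None
r.movep([.38,.12,.33],down(YAW+np.pi))
r.set_gripper(0.0)
im=get_image('wrist'); cv2.imwrite('pics/w1.png',im)
for t in ('lid_hinge','lid_front','selector_axis','selector_tip','start_bar_top'):
    print(t,[(round(d['score'],2),[round(float(v),3) for v in d['position']]) for d in pinpoint('wrist',t)[:2]])
s=sensors.sense(); print(s['time'],s['opening'],s['eef_pos'],s['contact_force'])
```

```text
lid_hinge []
lid_front [(0.66, [0.508, 0.126, 0.202])]
selector_axis [(0.61, [0.542, -0.067, 0.105])]
selector_tip []
start_bar_top [(0.82, [0.465, -0.059, 0.095])]
3.75 0.0012326108494013397 [0.38001337 0.11999072 0.33001476] [-0.3629498   0.05052385 -0.16285505]
```

View pics/w1.png

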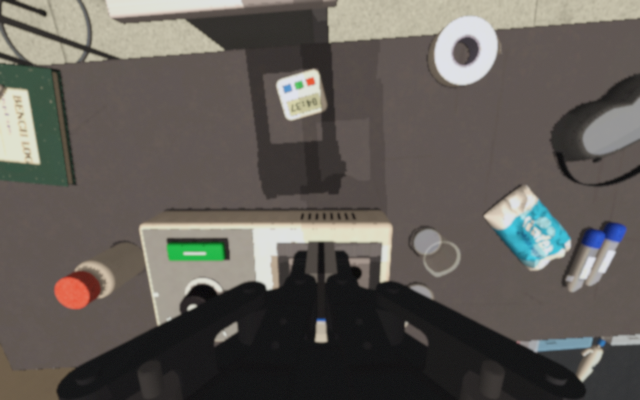

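Run:
```python
from h import *
import cv2
q=down(YAW+np.pi)
def P(th): return lidp(.14,th)+Z*.020
r.movep(P(.72)+Z*.05,q)
r.move_l(P(.72),None,.15)
for th in (.6,.48,.36,.24,.12,.03):
    r.move_l(P(th),None,.12); s=sensors.sense(); print(th,s['eef_pos'].round(3),s['contact_force'].round(1))
p=P(0)
for i in range(14):
    r.move_l(p,None,.05); s=sensors.sense(); f=s['contact_force']; print(p[2].round(4),s['eef_pos'].round(4),f.round(1))
    if f[2]>14: break
    p=p-Z*.0015
r.wait(.1); print(sensors.sense()['contact_force'].round(1))
r.move_l(s['eef_pos']+Z*.08,None,.25)
s=sensors.sense(); print(s['time'],s['contact_force'].round(1))
r.movep([.42,.0,.30],q)
for c in ('scene','side','wrist'):
    cv2.imwrite(f'pics/{c}2.png',get_image(c))
    for t in ('lid_front','selector_axis','selector_tip','start_bar_top'):
        print(c,t,[(round(d['score'],2),[round(float(v),3) for v in d['position']]) for d in pinpoint(c,t)[:2]])
im=cv2.imread('pics/scene2.png')[130:300,220:390]; cv2.imwrite('pics/scene2c.png',cv2.resize(im,None,fx=3.5,fy=3.5,interpolation=cv2.INTER_CUBIC))
im=cv2.imread('pics/side2.png')[140:310,240:410]; cv2.imwrite('pics/side2c.png',cv2.resize(im,None,fx=3.5,fy=3.5,interpolation=cv2.INTER_CUBIC))
print(sensors.sense()['time'])
```

```text
0.6 [0.538 0.124 0.205] [-0.4 -0.4 -0.8]
0.48 [0.527 0.125 0.192] [ 0.1 -0.3  1.1]
0.36 [0.516 0.126 0.177] [-0.  -0.2 -0.1]
0.24 [0.508 0.127 0.162] [ 0.2 -0.8  0.4]
0.12 [0.501 0.127 0.146] [ 0.3  0.3 -0.7]
0.03 [0.498 0.127 0.134] [-0.1 -0.2  0.1]
0.13 [0.497  0.1273 0.1302] [-0.1  0.2  0.4]
0.1285 [0.4971 0.1273 0.1299] [-4.3 -0.4 11. ]
0.127 [0.4972 0.1274 0.1298] [-10.6  -1.4  23. ]
[-10.2  -1.2  21.6]
8.0417 [-0.3 -0.5 -0.5]
scene lid_front [(0.92, [0.463, 0.129, 0.112])]
scene selector_axis [(0.93, [0.542, -0.061, 0.105])]
scene selector_tip [(0.59, [0.546, -0.006, 0.103]), (0.35, [0.462, 0.127, 0.115])]
scene start_bar_top [(0.83, [0.467, -0.058, 0.096])]
side lid_front [(0.88, [0.463, 0.127, 0.112])]
side selector_axis [(0.6, [0.547, -0.064, 0.102])]
side selector_tip []
side start_bar_top [(0.45, [0.47, -0.058, 0.098])]
wrist lid_front [(0.91, [0.465, 0.127, 0.111])]
wrist selector_axis [(0.86, [0.545, -0.062, 0.108])]
wrist selector_tip []
wrist start_bar_top [(0.82, [0.465, -0.058, 0.096])]
9.525
```

View pics/scene2c.png

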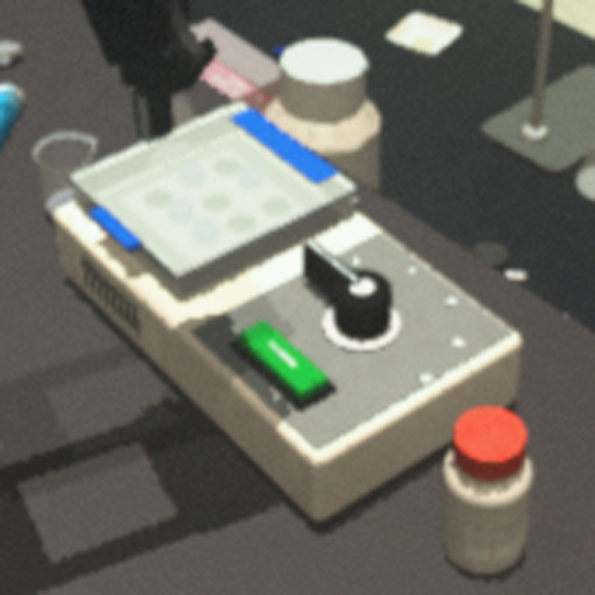

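View pics/wrist2.png

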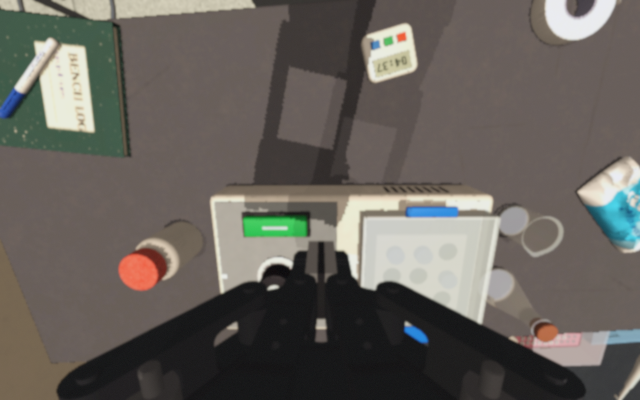

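View pics/side2c.png

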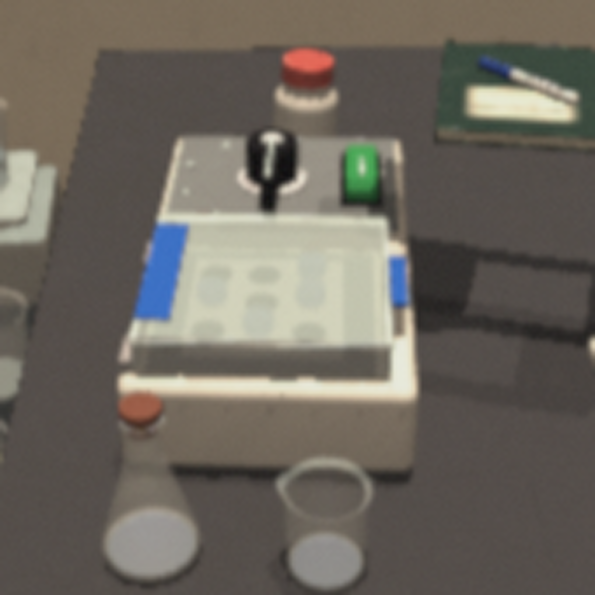

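```bash
sed -i 's/AX=np.array(\[.544,-.065/AX=np.array([.5445,-.064/' h.py
python3 - <<'E'
from h import *
import cv2
z=.116
def go(ph,off,v=.1,zz=z): r.move_l(fin(ph,off=off,z=zz),down(fang(ph,1)),v)
r.movep(fin(-.1,off=.036,z=.19),down(fang(-.1,1)))
go(-.1,.036,.15)
s=sensors.sense();print(s['time'],s['contact_force'].round(1))
go(-.1,.022)
for ph in np.arange(0,1.61,.16):
    go(ph,.018,.06); s=sensors.sense(); print(round(ph,2),s['eef_pos'].round(3),s['contact_force'].round(1),s['wrist_torque'].round(2))
print(s['time'])
for c in ('scene','side'):
    cv2.imwrite(f'pics/{c}3.png',get_image(c))
    for t in ('selector_tip',):
        print(c,t,[(round(d['score'],2),[round(float(v),3) for v in d['position']]) for d in pinpoint(c,t)[:2]])
im=cv2.imread('pics/scene3.png')[130:300,220:390]; cv2.imwrite('pics/scene3c.png',cv2.resize(im,None,fx=3.5,fy=3.5,interpolation=cv2.INTER_CUBIC))
E
```

```text
10.7917 [ 0.9  0.1 -0. ]
0.0 [ 0.529 -0.015  0.116] [-4.8 -0.7  3. ] [-0.06  0.63 -0.02]
0.16 [ 0.537 -0.013  0.116] [-3.3  0.5 -0.4] [ 0.06  0.56 -0.02]
0.32 [ 0.547 -0.013  0.116] [ 0.3 -0.2 -0.6] [ 0.01  0.02 -0.02]
0.48 [ 0.554 -0.014  0.116] [-0.3 -0.1 -0.6] [ 0.01 -0.03 -0.09]
0.64 [ 0.561 -0.016  0.116] [-2.8  0.4  1.7] [ 0.11  0.33 -0.05]
0.8 [ 0.569 -0.019  0.116] [-1.9  1.7 -0.1] [ 0.3   0.33 -0.04]
0.96 [ 0.577 -0.024  0.116] [-0.3 -0.7 -0.7] [-0.01  0.04 -0.02]
1.12 [ 0.582 -0.03   0.116] [0.6 1.2 0.5] [ 0.01  0.01 -0.02]
1.28 [ 0.587 -0.036  0.116] [-0.1  1.  -1. ] [0.19 0.04 0.04]
1.44 [ 0.591 -0.043  0.116] [-0.1  3.  -0.7] [0.42 0.09 0.03]
1.6 [ 0.594 -0.051  0.116] [-0.4  0.3  0.4] [-0.02  0.   -0.03]
14.4667
scene selector_tip [(0.87, [0.6, -0.088, 0.106])]
side selector_tip [(0.54, [0.602, -0.09, 0.105])]
```

View pics/scene3c.png

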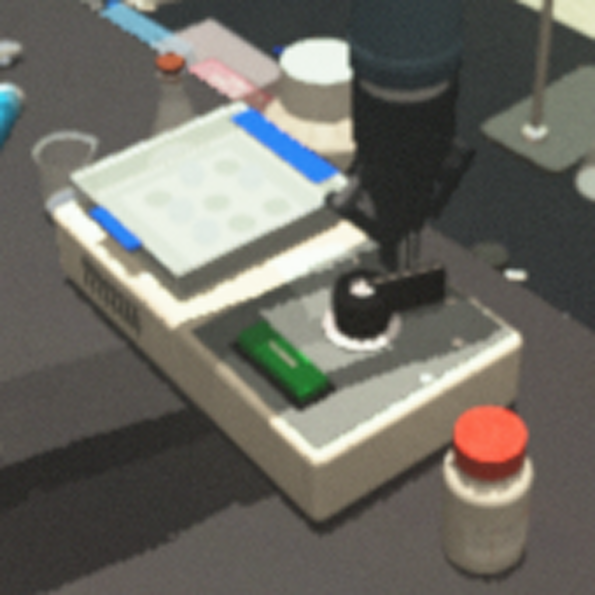

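Run:
```python
from h import *
import cv2
r.move_l(fin(1.5,off=.024,z=.116),None,.1)
r.move_l(fin(1.5,off=.024,z=.20),None,.25)
q=down(YAW+np.pi)
r.movep(BAR+Z*.10,q)
for c in ('scene','wrist'):
    cv2.imwrite(f'pics/{c}4.png',get_image(c))
    print(c,[[(t,round(d['score'],2),[round(float(v),3) for v in d['position']]) for d in pinpoint(c,t)[:1]] for t in ('selector_tip','lid_front','start_bar_top')])
r.move_l(BAR+Z*.022,q,.2)
p=BAR+Z*.019
f0=sensors.sense()['contact_force'][2]
for i in range(16):
    r.move_l(p,None,.04); s=sensors.sense(); f=s['contact_force']; print(p[2].round(4),s['eef_pos'].round(4),f.round(1))
    if f[2]>13: break
    p=p-Z*.0012
r.wait(.3); s=sensors.sense(); print(s['eef_pos'].round(4),s['contact_force'].round(1))
cv2.imwrite('pics/scene5.png',get_image('scene'))
r.move_l(BAR+Z*.10,None,.15)
r.movep([.38,.0,.32],q)
s=sensors.sense(); print(s['time'],s['contact_force'].round(1))
for c in ('scene','side','wrist'):
    cv2.imwrite(f'pics/{c}6.png',get_image(c))
    for t in ('lid_front','selector_tip','start_bar_top','white_bottle','flask','beaker'):
        print(c,t,[(round(d['score'],2),[round(float(v),3) for v in d['position']]) for d in pinpoint(c,t)[:1]])
for c,x,y in (('scene',220,130),('side',240,140)):
    im=cv2.imread(f'pics/{c}6.png')[y:y+170,x:x+170]; cv2.imwrite(f'pics/{c}6c.png',cv2.resize(im,None,fx=3.5,fy=3.5,interpolation=cv2.INTER_CUBIC))
print(sensors.sense()['time'])
```

```text
scene [[('selector_tip', 0.72, [0.596, -0.086, 0.103])], [('lid_front', 0.67, [0.462, 0.129, 0.112])], [('start_bar_top', 0.79, [0.466, -0.058, 0.095])]]
wrist [[('selector_tip', 0.24, [0.466, -0.06, 0.096])], [('lid_front', 0.82, [0.463, 0.128, 0.114])], [('start_bar_top', 0.91, [0.467, -0.061, 0.092])]]
0.114 [ 0.4687 -0.0587  0.115 ] [ 0.6 -0.2  0.6]
0.1128 [ 0.4687 -0.0588  0.1134] [ 1.  -0.6  1.8]
0.1116 [ 0.4684 -0.0587  0.1119] [ 2.1 -0.3  2.6]
0.1104 [ 0.4683 -0.0587  0.1105] [ 1.8 -1.1  2.5]
0.1092 [ 0.4683 -0.0586  0.1093] [ 2.  -0.2  3.1]
0.108 [ 0.4682 -0.0586  0.1081] [ 2.  -0.6  3.7]
0.1068 [ 0.4682 -0.0586  0.107 ] [ 2.4 -0.9  6.8]
0.1056 [ 0.4683 -0.0586  0.1068] [-3.  -0.1 16.9]
[ 0.4683 -0.0586  0.1068] [-3.   1.1 15.8]
21.65 [-0.2  0.5 -0.1]
scene lid_front [(0.6, [0.463, 0.126, 0.111])]
scene selector_tip [(0.73, [0.597, -0.087, 0.107])]
scene start_bar_top [(0.56, [0.468, -0.057, 0.093])]
scene white_bottle []
scene flask [(0.73, [0.629, 0.276, 0.005])]
scene beaker [(0.65, [0.512, 0.295, 0.002])]
side lid_front [(0.69, [0.462, 0.129, 0.114])]
side selector_tip [(0.65, [0.602, -0.087, 0.105])]
side start_bar_top [(0.62, [0.469, -0.062, 0.095])]
side white_bottle [(0.75, [0.512, -0.223, -0.004])]
side flask [(0.88, [0.623, 0.274, -0.001])]
side beaker [(0.64, [0.515, 0.286, -0.006])]
wrist lid_front [(0.95, [0.461, 0.126, 0.111])]
wrist selector_tip [(0.43, [0.522, 0.292, 0.001])]
wrist start_bar_top [(0.79, [0.467, -0.062, 0.095])]
wrist white_bottle [(0.87, [0.511, -0.223, -0.001])]
wrist flask [(0.7, [0.627, 0.271, -0.001])]
wrist beaker [(0.72, [0.515, 0.292, -0.001])]
22.7
```

View pics/scene6c.png

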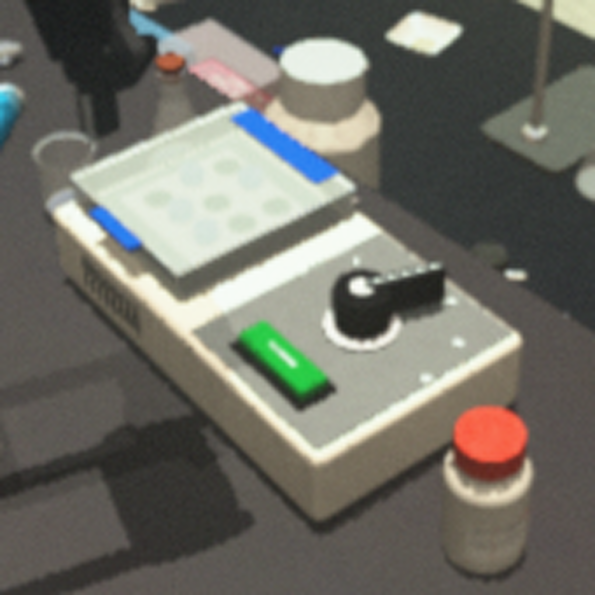

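View pics/side6c.png

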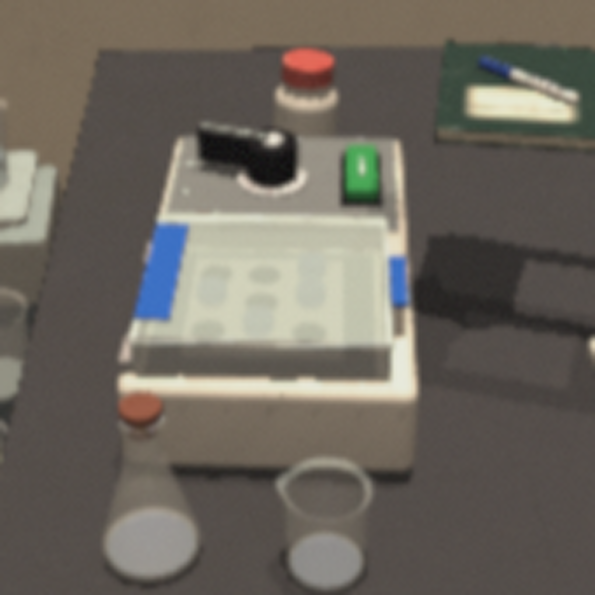

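The lid is flat shut, the fin points past the back at about (440,270) in the scene crop, and the bar is up again. The bar hit a hard stop after about 7 mm. Nothing beside the heater has moved, so I'm handing it in.

```bash
python3 -c "
from cell import *
r.close_job(); print(sensors.sense()['time'])"
```

```text
the job is handed in; nothing more can be done
the job is handed in; nothing more can be done
```

The heater job is done in the order asked and handed in at about 22.7 s of the 51 s allowed. The arm was clear of everything at the end.

- **Lid:** I pushed it down along its arc to a hard stop at about 23 N. The front edge then measured 0.111–0.114 m high, against 0.11 m when shut.
- **Selector:** It started at about 0 rad and I pushed the fin clockwise through three clicks. The tip measured about 1.9 rad against the 1.885 target, with two click marks left beyond it.
- **Start bar:** I pressed it about 7 mm to its hard stop, at about 16 N, and let it go. It measured back up at about 0.095 m.
- **Bottle, flask and beaker:** All three were found within detector error of where they started.

A few detections failed or disagreed:

- The last scene picture did not detect the bottle, though the side and wrist cameras did and it is visible in the picture.
- The wrist camera gave low-score wrong positions for the selector tip, which I ignored.
- The first side picture missed the beaker and reported the flask's position for the bottle.

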